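# Tare the laboratory balance

### The arm

A 7-joint arm with a two-finger parallel gripper is mounted at the origin on the work surface. World frame = base frame: x ahead of the robot, y to its left, z up, the work surface at z = 0. Lengths are in mm, angles in rad, forces in N, time in s.
With the tool pointing down it reaches from about 400 to 850 mm from the base axis. Payload 10.4 kg.
Tool frame: the origin (TCP) lies at the very end of the fingers, on their centre line; the grasp point (between the pads) lies 19 mm behind it; z points along the fingers, y is the line along which they close (so a half turn about z gives the same grasp; the last joint's range is limited). The gripper opens to 87 mm and grips with 3 to 60 N. Pads are 19 mm wide; open, the fingers measure 117 mm over their backs; the gripper's body (75 mm by 190 mm) begins 51 mm behind the grasp point.
Start: joints at [1.185, 0.332, -0.065, 1.46, 0.022, 1.35, -0.088], TCP at [221.831, -584.331, 222.576] pointing down, gripper open.
Joint ranges: [-2.6, 2.6], [-0.5, 2.12], [-1.47, 1.34], [0.16, 2.42], [-1.27, 4.41], [0.06, 2.06], [-2.6, 2.6]. Speed limits (rad/s): [2.22, 2.22, 2.79, 2.79, 3.14, 3.14, 3.14].

### API

Orientations are given as a rotation vector (axis times angle).
In Python, from station import ctrl gives the robot as it stands.
- The arm moves only by the shell command python3 -m crank 'ROWS' [FORCE]. ROWS is JSON, a list of rows, each a list of 7 numbers: the closure, from 0 (fully open) to 1 (shut), then the shift along the world's x, y, z in units of 800 mm (1.0 is 800 mm), then the turn, a rotation vector about the world's x, y, z in units of 30 degrees (1.0 is 30 degrees). In form: [[claw, tx, ty, tz, ax, ay, az], ...]. A call has exactly 5 rows; each row shifts and turns the commanded pose from where the row before left it; what a row does not reach is not made up. A row lasts 1/8 s, in which the tool goes at most 62.5 mm and 10.7 degrees, less where a joint would pass 70% of its speed; a pose out of reach is approached as far as the arm can. A call with a number of a shift or a turn outside -1 to 1 is refused whole. A call with a gripper value outside its range is refused whole. The fingers move at their own pace and stop on an object; FORCE is the grip in N (left out, the last holds). Time passes only in rows, so rows that do not move let the fingers close, or fill a call up. It gives the time, the measured TCP pose, the force, the opening and the grip force at its end, in the units of the state.
- ctrl.read_state(): the state, without advancing time (a new reading comes with each control period).
- ctrl.snapshot(name): name is "side" or "top"; returns a dict with "frame" (400x640x3 uint8, red, green, blue), "z_map" (400x640 float32, mm along the optical axis (not along the pixel's ray), 0 where there is no reading), "fx", "fy", "cx", "cy" (pixels), "rvec" (rotation vector, rad) and "tvec" (3), from world to camera coordinates, as OpenCV has them. Camera axes: x right, y down, z forward; pixel columns grow to the right and rows downward; lengths in mm; the calibration is good to about 2 mm. A picture is of the moment at which its call begins.
- ctrl.close_job(): hands the job in; it is judged then, once.
Trained networks look in a picture, given as the dict that the camera call returned (one of the last four; its "shot" number tells which), for a name from the list of things; names that differ only in an ending like _2 or _b are one class to them, and where a whole thing is asked for, a point or a joint stands for the part that bears it (a point fixed in the world has none). Each returns a list of dicts, best first, with "score" (0 to 1); they miss things now and then, are a little off and sometimes report something else, mostly with a low value. They report only what shows in the picture. A call takes as long as a camera call.
- ctrl.search_frame(picture, target): "extent" ([left, top, width, height] in pixels, round what is visible of it).
- ctrl.masks_of(picture, target): "region" (400x640 bool, what is visible of it) and "extent" ([left, top, width, height] in pixels, round what is visible of it).
The state is a dict: "clock": time; "q": joint angles; "joint_velocities": joint speeds; "tau": joint torques, N m; "position": TCP position; "ee_rot": TCP orientation; "contact_force": force on the tool from outside, world axes, zero at the start; "torque": the same for the moment, N m; "finger_gap": finger opening in mm; "finger_force": force on a finger pad.
Only numpy, scipy, OpenCV 4.12 (cv2) and the standard library are available. Lean on these libraries where they do the work, as an engineer would, in place of code of your own. Each camera call takes 0.05 s, during which the arm holds its last target. There are 200 camera calls.

### The job

An empty sample cup stands on the pan of the laboratory balance; get the balance ready for weighing. With the fingertips, push the sliding glass top door of the draft shield (it has a finger ledge) fully shut, and only then tare the balance: gently press the long bar key on the front panel right down for a moment, let it come up, and withdraw. Do not press any other key, do not touch the cup or the pan, and leave the things standing around the balance where they are.

Things in the scene. Friction and masses are not known exactly. Their poses are not given: they have to be found in the camera images.
- balance: white laboratory balance, fixed, 345 mm deep (its x), 210 wide (y). Origin on the bench under its middle; x from front to back, y to its left seen from the front, z up. Front panel x -178 to -60 mm slopes up to the back at 0.28 rad, 36 to 71 mm high: display behind, a row of five grey keys in front. Glass draft shield x -49 to 165, y -98 to 98, up to 180 mm high; its roof is the sliding top door
- door (a joint): opening of the top door in m: 0 fully shut (end stop, towards the front of the balance), at most 0.11 (slid to the back). Starts 50 to 95 mm open; slides along the balance's x with about 1.2 N friction plus 4 N per m/s and stays where it is left
- door_ledge (a point): middle of the upright rear face of the finger ledge on the top door; the face looks along the balance's +x, is 110 mm long (y) and 14 mm high; the point is 7 mm above the glass and 7 mm below the ledge's top. A ramp falls from it to the door's front edge, 24 mm ahead; behind it is flat glass 184 mm long. Moves with the door; pushing this face to the balance's front (-x) shuts the door
- tare (a joint): travel of the tare key in m: 0 up, 0.005 right down; sprung, 0.6 N to start and about 4 N right down, comes up by itself. It moves square to the sloping panel
- tare_top (a point): centre of the top of the tare key: the long bar key, 60 mm (along y) by 24 mm, at the left end of the key row as seen from the front of the balance, its top 9 mm above the panel when up
- round_a (a joint): travel of the first round key (in m, 0 up, 0.005 right down), to be left alone
- round_a_top (a point): centre of the top of the round key, 18 mm across, nearest to the tare key (64 mm from centre to centre)
- round_b (a joint): travel of the middle round key, to be left alone
- round_b_top (a point): centre of the top of the middle round key, 18 mm across
- round_c (a joint): travel of the third round key, to be left alone
- round_c_top (a point): centre of the top of the third round key, 18 mm across
- oblong (a joint): travel of the short rectangular key, to be left alone
- oblong_top (a point): centre of the top of the short rectangular key, 16 mm (along y) by 24 mm, at the right end of the key row
- pan: round steel weighing pan inside the draft shield, 116 mm across, fixed; origin 10 mm below its top; not to be touched
- cup: empty white plastic sample cup standing on the pan, 56 mm across, 58 mm high, origin at its underside, z up; not to be touched
- bottle: closed white sample bottle standing on the bench beside the balance, 52 mm across, 100 mm high, origin at its underside, z up; bystander
- weight: steel check weight with a knob standing on the bench beside the balance, 38 mm across, 64 mm high, origin at its underside, z up; bystander
- spare_cup: second empty white sample cup standing on the bench beside the balance, 56 mm across, 58 mm high, origin at its underside, z up; bystander

How it is judged (in metres and radians):
On the way, in this order (a step that is already met when the one before it is completed fails the run):
1. the top door of the draft shield is shut (value of joint door below 0.004 m), for 0.2 s.
2. the tare key is pressed down (value of joint tare above 0.0035 m and contact force between the fingers and balance above 0.5 N and value of joint door below 0.004 m), for 0.1 s.
3. the tare key has come up again (value of joint tare below 0.0015 m), for 0.2 s.
At the end, for the whole second after the job is handed in: Door shut to within 4 mm; the tare key was pressed at least 3.5 of its 5 mm with the door shut, and it and all other keys are up again (within 1.5 mm); the cup stands upright within 6 mm of where it was, bottle, weight and spare cup within 15 mm of where they were (value of joint door below 0.004 m and value of joint each of tare, round_a, round_b, round_c, oblong below 0.0015 m and distance of cup from where it was at the start of the episode below 0.006 m and angle between cup's own z axis and vertical below 0.1 rad and linear speed of cup below 0.02 m/s and distance of each of bottle, weight, spare_cup from where it was at the start of the episode below 0.015 m and angle between each of bottle, weight, spare_cup's own z axis and vertical below 0.15 rad); the robot touches nothing.
It fails at once if the tare key is pressed while the top door is still open (value of joint tare above 0.002 m and value of joint door above 0.006 m).
It fails at once if another key is pressed (value of joint any of round_a, round_b, round_c, oblong above 0.002 m).
It fails at once if the balance is pressed or struck hard (over 25 N) (contact force between any of the fingers, the arm and balance above 25 N).
It fails at once if the cup or the pan is touched, or the cup is moved or lifted (contact force between any of the fingers, the arm and cup above 0.3 N or contact force between any of the fingers, the arm and pan above 0.3 N or distance of cup from where it was at the start of the episode above 0.006 m).
It fails at once if a bystander is moved, lifted or knocked over (distance of any of bottle, weight, spare_cup from where it was at the start of the episode above 0.015 m or angle between any of bottle, weight, spare_cup's own z axis and vertical above 0.3 rad).
It also fails if it takes over 45 s, if anything falls off the work surface, if the arm or the gripper's body presses on something with over 40 N, if the wrist force passes 120 N, or if a joint passes its speed limit or range.

## Working session

There is one attempt and no reset: what is moved stays moved. The work goes in short steps, Python scripts to look and compute and a shell command to move; the robot and the scene stay as the last step left them, time stands still between calls to the robot, and variables do not carry over. Pictures are saved under pics/ and viewed, at most 10 in all, crops included, and the job is handed in when it is done.

```bash
mkdir -p pics
cat > h.py <<'E'
import numpy as np, cv2
from station import ctrl
def world(p,u,v,z=None):
    R=cv2.Rodrigues(np.array(p["rvec"],float))[0]; t=np.array(p["tvec"],float).ravel()
    d=p["z_map"][int(round(v)),int(round(u))] if z is None else z
    c=np.array([(u-p["cx"])/p["fx"],(v-p["cy"])/p["fy"],1.])*d
    return R.T@(c-t)
def onplane(p,u,v,zw):
    R=cv2.Rodrigues(np.array(p["rvec"],float))[0]; t=np.array(p["tvec"],float).ravel()
    C=-R.T@t; r=R.T@np.array([(u-p["cx"])/p["fx"],(v-p["cy"])/p["fy"],1.])
    return C+r*(zw-C[2])/r[2]
def cloud(p):
    R=cv2.Rodrigues(np.array(p["rvec"],float))[0]; t=np.array(p["tvec"],float).ravel()
    v,u=np.mgrid[0:400,0:640]; d=p["z_map"]
    c=np.stack([(u-p["cx"])/p["fx"]*d,(v-p["cy"])/p["fy"]*d,d],-1)
    return (c-t)@R
def proj(p,X):
    K=np.array([[p["fx"],0,p["cx"]],[0,p["fy"],p["cy"]],[0,0,1.]])
    return cv2.projectPoints(np.array(X,float).reshape(-1,3),np.array(p["rvec"],float),np.array(p["tvec"],float),K,None)[0].reshape(-1,2)
E
python3 - <<'E'
from h import *
np.set_printoptions(precision=1,suppress=True)
print(ctrl.read_state())
for n in("top","side"):
    p=ctrl.snapshot(n); cv2.imwrite(f"pics/{n}0.png",p["frame"][:,:,::-1])
    R=cv2.Rodrigues(np.array(p["rvec"],float))[0]; print(n,p["fx"],p["cx"],p["cy"],-R.T@np.array(p["tvec"]).ravel(),R[2])
    C=cloud(p)
    for t in("balance","door_ledge","tare_top","round_a_top","oblong_top","pan","cup","bottle","weight","spare_cup"):
        for r in ctrl.masks_of(p,t)[:4]:
            m=r["region"]&(p["z_map"]>0); print(t,round(r["score"],2),r["extent"],np.median(C[m],0) if m.any() else None)
E
```

```text
{'clock': 0.0, 'q': array([ 1.2,  0.3, -0.1,  1.5,  0. ,  1.3, -0.1]), 'joint_velocities': array([-0.,  0., -0.,  0., -0.,  0.,  0.]), 'tau': array([ -0. , -62.3,   0. , -39. ,  -0.1,   0. ,   0. ]), 'position': array([ 221.7, -583.9,  221.7]), 'ee_rot': array([-3.1, -0.6,  0. ]), 'contact_force': array([-0.7, -0.2, -0.4]), 'torque': array([ 0., -0., -0.]), 'finger_force': 0.0, 'finger_gap': 86.93693209595409}
top 403.66699167218616 314.9188447405136 198.97120360831613 [448.3  13.5 938.8] [ 0.2  0.  -1. ]
balance 0.75 [309.3, 80.8, 116.7, 198.0] [642.2 -71.1 174.7]
door_ledge 0.76 [323.4, 78.5, 98.5, 108.7] [731.1 -80.8 177.1]
door_ledge 0.59 [317.5, 251.7, 28.6, 14.3] [491.7   8.1  55. ]
tare_top 0.8 [315.5, 255.1, 26.4, 11.3] [491.6   9.2  55.3]
round_a_top 0.57 [359.1, 256.9, 2.2, 9.0] [482.  -55.3  55.1]
oblong_top 0.64 [393.4, 264.8, 7.4, 7.0] [ 472.1 -136.3   55.3]
pan 0.64 [345.7, 178.0, 39.1, 14.5] [644.7 -69.5  85.9]
bottle 0.89 [254.9, 212.5, 23.0, 30.8] [560.9 141.7  70.9]
weight 0.59 [440.5, 177.4, 19.2, 22.1] [ 640.4 -258.7   42.9]
spare_cup 0.78 [434.2, 222.9, 26.4, 28.
[... 161 characters left out ...]
4.8] [590.9 -24.   85.9]
door_ledge 0.89 [252.8, 117.9, 124.9, 57.8] [717.7 -70.9 176.5]
door_ledge 0.61 [357.5, 248.7, 33.3, 25.0] [487.1  12.3  53.5]
tare_top 0.84 [362.6, 253.0, 27.5, 21.9] [486.9  11.8  54.2]
round_a_top 0.69 [270.9, 254.6, 33.6, 57.3] [550.7 158.3  60.3]
round_a_top 0.41 [393.3, 243.5, 9.9, 8.3] [479.7 -52.4  53.8]
oblong_top 0.41 [423.7, 223.5, 9.4, 14.2] [ 469.6 -132.5   53.4]
pan 0.44 [330.8, 177.2, 12.2, 6.1] [ 693.2 -116.7   85.4]
cup 0.77 [316.6, 167.0, 15.0, 17.4] [674.7 -61.7 126.4]
cup 0.71 [417.0, 224.8, 16.2, 14.3] [ 469.5 -131.3   52.6]
bottle 0.76 [272.6, 255.6, 28.2, 60.1] [551.  158.3  60.5]
spare_cup 0.64 [417.3, 184.4, 26.6, 33.5] [ 524.5 -237.2   40.7]
```

Run:
```python
import cv2
t=cv2.imread("pics/top0.png")[60:300,230:480]; s=cv2.imread("pics/side0.png")[90:320,230:470]
cv2.imwrite("pics/v1.png",cv2.resize(t,None,fx=2.5,fy=2.5,interpolation=2)[:600]); cv2.imwrite("pics/v2.png",cv2.resize(s,None,fx=2.5,fy=2.5,interpolation=2)[:600])
```

```text
(no output)
```

View pics/v1.png

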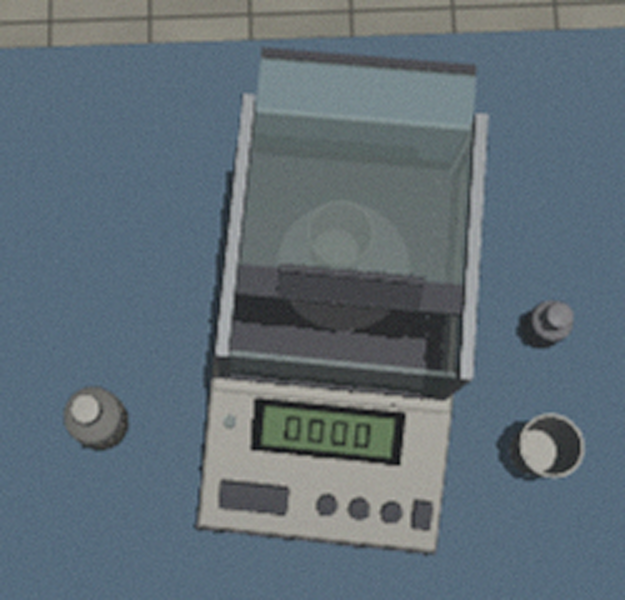

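View pics/v2.png

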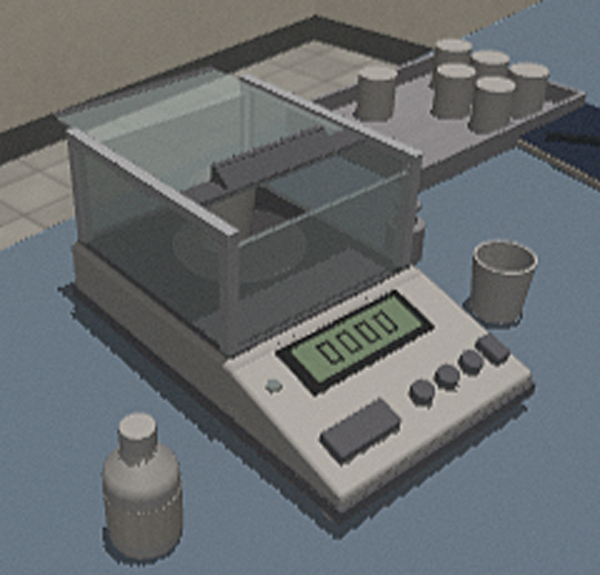

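Run:
```python
from h import *
np.set_printoptions(precision=1,suppress=True)
ps={}
def f(im,x,y): return (230+x/2.5,60+y/2.5) if im=="t" else (230+x/2.5,90+y/2.5)
t=ctrl.snapshot("top"); s=ctrl.snapshot("side")
# rails tops z=180, top view: left front/back outer, right front/back
for x,y in((218,355),(245,96),(470,378),(486,116)): print("rail",onplane(t,*f("t",x,y),180))
for x,y in((235,235),(70,132),(418,158),(243,80)): print("rail side",onplane(s,*f("s",x,y),180))
for x,y in((218,482),(288,488),(286,515),(220,510)): print("tare",onplane(t,*f("t",x,y),54))
C=cloud(t);S=cloud(s)
for x,y in((278,267),(425,278),(350,272)):
  print("ledge top", onplane(t,*f("t",x,y),192))
for x,y in((217,168),(323,130)): print("ledge top side",onplane(s,*f("s",x,y),192), world(s,*f("s",x+3,y+4)))
# high points in the region
for n,c in(("t",C),("s",S)):
  m=(c[...,0]>560)&(c[...,0]<800)&(c[...,1]>-180)&(c[...,1]<50)&(c[...,2]>184)&(c[...,2]<205)
  P=c[m]; print(n,m.sum(),P.mean(0) if len(P) else None)
  if len(P): print(P[:40])
```

```text
rail [592.1  31.7 180. ]
rail [803.9   6.1 180. ]
rail [ 570.  -158.4  180. ]
rail [ 780.6 -185.   180. ]
rail side [587.4  31.7 180. ]
rail side [799.    7.6 180. ]
rail side [ 563.8 -148.   180. ]
rail side [ 771.2 -170.6  180. ]
tare [503.4  36.8  54. ]
tare [497.1 -23.9  54. ]
tare [474.  -21.5  54. ]
tare [479.3  35.5  54. ]
ledge top [657.3 -15.7 192. ]
ledge top [ 645.7 -126.9  192. ]
ledge top [651.9 -70.4 192. ]
ledge top side [648.8 -13.3 192. ] [650.  -17.5 186.7]
ledge top side [ 633.5 -116.9  192. ] [ 635.5 -123.6  185.6]
t 458 [648.3 -70.3 188.3]
[[ 754.2   13.2  184.1]
 [ 709.4 -170.6  184.2]
 [ 704.2   14.3  184.8]
 [ 681.1 -162.9  184.4]
 [ 660.9  -17.4  191.5]
 [ 660.6  -19.2  192.6]
 [ 660.5  -21.1  192.6]
 [ 661.6  -23.2  188.8]
 [ 661.1  -25.1  190.4]
 [ 658.9  -17.3  191.6]
 [ 659.2  -19.3  190.5]
 [ 659.5  -21.2  189.2]
 [ 659.4  -23.2  189.3]
 [ 659.   -25.   190.8]
 [ 658.8  -26.9  191. ]
 [ 658.8  -28.8  191.1]
 [ 658.3  -30.6  192.6]
 [ 658.2  -32.5  192.9]
 [ 658.8  -34.6  190.6]
 [ 658.7  -36.5  190.5]
 [ 658.2  -38.2  192.4]
 [ 659.3  -40.4  188.3]
 [ 65
[... 714 characters left out ...]
.8]
 [ 641.6 -117.   189.4]
 [ 640.5 -118.8  189.1]
 [ 639.8 -121.1  188.6]
 [ 640.1 -124.7  187.3]
 [ 647.9 -102.9  190.1]
 [ 646.  -103.7  190.4]
 [ 644.6 -105.2  190.3]
 [ 644.2 -107.7  189.6]
 [ 644.2 -110.9  188.5]
 [ 641.7 -111.   189.3]
 [ 641.4 -113.7  188.4]
 [ 640.6 -115.9  187.9]
 [ 640.7 -119.2  186.8]
 [ 639.2 -120.5  186.8]
 [ 636.5 -120.3  187.7]
 [ 635.4 -122.1  187.5]
 [ 649.3  -95.5  190. ]
 [ 645.5  -94.1  191.7]
 [ 646.   -97.7  190.3]
 [ 645.8 -100.5  189.4]
 [ 644.4 -101.9  189.4]
 [ 642.9 -103.1  189.4]
 [ 642.  -105.2  189. ]
 [ 640.4 -106.3  189.1]
 [ 640.1 -109.1  188.3]
 [ 640.5 -112.7  186.9]
 [ 638.4 -113.2  187.4]
 [ 636.9 -114.6  187.4]
 [ 636.9 -117.8  186.3]]
```

```bash
python3 - <<'E'
from h import *
from scipy.spatial.transform import Rotation as Ro
r=ctrl.read_state(); R=Ro.from_rotvec(r["ee_rot"]).as_matrix(); print(R, r["position"], r["clock"])
a=np.degrees(np.arctan2(R[1,1],R[0,1])); print(a, "need", ((90-7)-a+90)%180-90)
E
python3 -m crank '[[1,0,0,0.01,0,0,-0.25],[1,0.025,0.028,0,0,0,-0.3],[1,0.04,0.044,0,0,0,-0.2],[1,0.045,0.05,0,0,0,-0.1],[1,0.045,0.05,0,0,0,0]]' 10
```

```text
[[ 9.34900521e-01  3.54909861e-01  7.97537103e-05]
 [ 3.54909868e-01 -9.34900517e-01 -9.96766513e-05]
 [ 3.91855585e-05  1.21493132e-04 -9.99999992e-01]] [ 221.83820823 -584.33605891  222.59566951] 1.2
-69.2120797665266 need -27.787920233473415
clock: 1.82
position: [346.8, -445.4, 230.7]
ee_rot: [3.138, -0.131, 0.0]
contact_force: [0.7, 0.1, -0.4]
finger_gap: 45.1
finger_force: 0.0
```

```bash
python3 -m crank '[[1,0.045,0.05,0,0,0,-0.07],[1,0.045,0.05,0,0,0,0],[1,0.045,0.05,0,0,0,0],[1,0.045,0.05,0,0,0,0],[1,0.045,0.05,0,0,0,0]]'; python3 -m crank '[[1,0.045,0.05,0,0,0,0],[1,0.045,0.05,0,0,0,0],[1,0.045,0.045,0,0,0,0],[1,0.03,0.025,0,0,0,0],[1,0,0,0,0,0,0]]'
```

```text
clock: 2.45
position: [526.8, -245.4, 230.8]
ee_rot: [3.136, -0.187, 0.001]
contact_force: [0.7, -0.5, -0.4]
finger_gap: 1.8
finger_force: 0.0
clock: 3.08
position: [658.8, -107.8, 229.8]
ee_rot: [-3.135, 0.18, 0.001]
contact_force: [-0.8, -0.5, -0.0]
finger_gap: 0.2
finger_force: 0.0
```

```bash
python3 -m crank '[[1,0.018,0.02,0,0,0,0],[1,0.017,0.02,0,0,0,0],[1,0,0,-0.02,0,0,0],[1,0,0,-0.015,0,0,0],[1,0,0,0,0,0,0]]'
python3 - <<'E'
from h import *
np.set_printoptions(precision=1,suppress=True)
print(ctrl.read_state()["position"])
s=ctrl.snapshot("side");t=ctrl.snapshot("top")
a=cv2.resize(s["frame"][90:250,230:430],None,fx=3,fy=3)[:,:,::-1]; b=cv2.resize(t["frame"][60:230,300:440],None,fx=2.5,fy=2.5)[:,:,::-1]
cv2.imwrite("pics/v3.png",a);
E
```

```text
clock: 3.7
position: [684.7, -79.7, 200.7]
ee_rot: [3.135, -0.188, -0.005]
contact_force: [0.9, -0.1, -0.4]
finger_gap: 0.4
finger_force: 0.0
[684.7 -79.7 200.7]
```

View pics/v3.png

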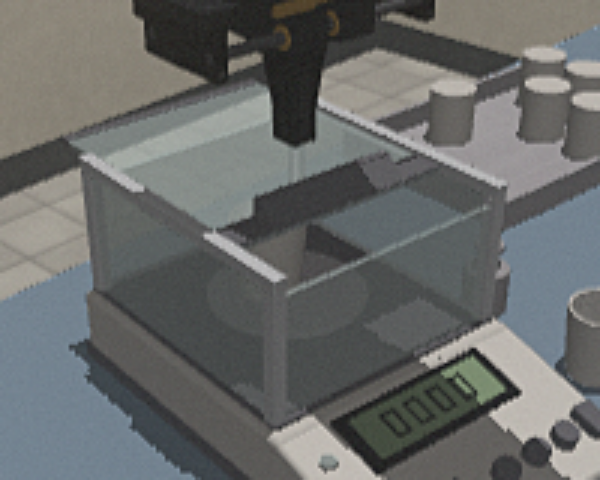

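The closed fingertips are at about (295,145) in the crop. They hang over the glass just behind the ledge (255–400, 160–215), so I'll lower them and push.

```bash
python3 -m crank '[[1,0,0,-0.01,0,0,0],[1,0,0,-0.008,0,0,0],[1,0,0,-0.003,0,0,0],[1,0,0,0,0,0,0],[1,0,0,0,0,0,0]]'; python3 -m crank '[[1,-0.007,0.00086,0,0,0,0],[1,-0.007,0.00086,0,0,0,0],[1,-0.007,0.00086,0,0,0,0],[1,-0.007,0.00086,0,0,0,0],[1,-0.007,0.00086,0,0,0,0]]'
```

```text
clock: 4.42
position: [686.0, -78.7, 186.0]
ee_rot: [3.136, -0.187, 0.001]
contact_force: [-1.1, -0.4, 0.8]
finger_gap: 0.7
finger_force: 0.0
clock: 5.05
position: [657.6, -75.3, 185.9]
ee_rot: [3.136, -0.187, 0.001]
contact_force: [1.7, 0.6, 0.2]
finger_gap: 0.6
finger_force: 0.7
```

```bash
python3 -m crank '[[1,-0.007,0.00086,-0.001,0,0,0],[1,-0.007,0.00086,-0.001,0,0,0],[1,-0.007,0.00086,0,0,0,0],[1,-0.007,0.00086,0,0,0,0],[1,-0.005,0.0006,0,0,0,0]]'
python3 - <<'E'
from h import *
np.set_printoptions(precision=1,suppress=True)
s=ctrl.snapshot("side");t=ctrl.snapshot("top")
cv2.imwrite("pics/v4.png",cv2.resize(s["frame"][90:250,230:430],None,fx=3,fy=3)[:,:,::-1])
E
```

```text
clock: 5.68
position: [631.1, -72.0, 184.2]
ee_rot: [3.136, -0.187, -0.0]
contact_force: [1.6, 0.3, 0.2]
finger_gap: 0.6
finger_force: 0.7
```

View pics/v4.png

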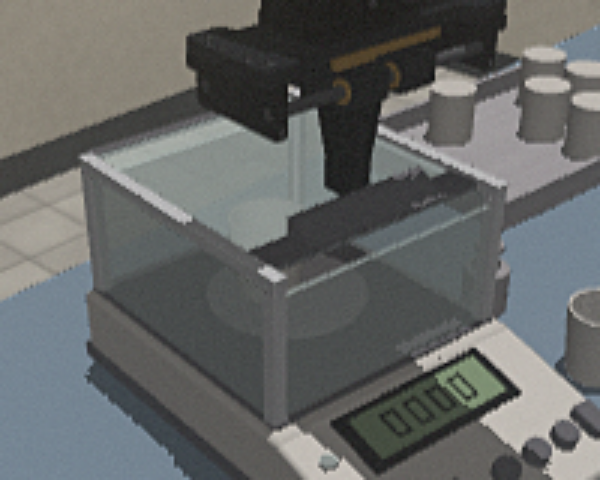

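The door is moving with the fingers. Its front edge is about 15–20 mm from the front wall, so I'll go on more slowly towards the stop.

```bash
python3 -m crank '[[1,-0.004,0.0005,0,0,0,0],[1,-0.004,0.0005,0,0,0,0],[1,-0.003,0.0004,0,0,0,0],[1,-0.002,0.0002,0,0,0,0],[1,-0.001,0,0,0,0,0]]';python3 -m crank '[[1,-0.0015,0.0002,0,0,0,0],[1,-0.0015,0.0002,0,0,0,0],[1,-0.001,0.0001,0,0,0,0],[1,-0.001,0,0,0,0,0],[1,0,0,0,0,0,0]]'
```

```text
clock: 6.4
position: [620.1, -70.7, 184.1]
ee_rot: [3.136, -0.187, -0.0]
contact_force: [1.9, 0.5, -0.7]
finger_gap: 0.4
finger_force: 0.6
clock: 7.02
position: [616.1, -70.3, 184.2]
ee_rot: [3.136, -0.187, -0.0]
contact_force: [0.6, 0.4, -1.0]
finger_gap: 1.0
finger_force: 0.2
```

```bash
python3 -m crank '[[1,-0.001,0.0001,0,0,0,0],[1,-0.001,0.0001,0,0,0,0],[1,-0.001,0.0001,0,0,0,0],[1,0,0,0,0,0,0],[1,0,0,0,0,0,0]]';python3 -m crank '[[1,-0.001,0.0001,0,0,0,0],[1,-0.001,0.0001,0,0,0,0],[1,-0.001,0.0001,0,0,0,0],[1,0,0,0,0,0,0],[1,0,0,0,0,0,0]]'
```

```text
clock: 7.65
position: [613.7, -70.2, 184.2]
ee_rot: [3.136, -0.187, -0.0]
contact_force: [0.3, 0.3, -0.3]
finger_gap: 0.4
finger_force: 0.2
clock: 8.28
position: [613.4, -70.2, 184.4]
ee_rot: [-3.136, 0.187, -0.007]
contact_force: [12.6, 0.4, -5.2]
finger_gap: 0.6
finger_force: 5.9
```

That is the end stop: 12.6 N with no further motion at x≈613, close to the predicted 614. I'll back off, lift and check.

```bash
python3 -m crank '[[1,0.004,-0.0005,0,0,0,0],[1,0.012,-0.0015,0,0,0,0],[1,0,0,0.02,0,0,0],[1,0,0,0.04,0,0,0],[1,0,0,0.02,0,0,0]]'; python3 -m crank '[[1,-0.03,0.02,0,0,0,0],[1,-0.05,0.025,0,0,0,0],[1,-0.05,0.025,0,0,0,0],[1,-0.04,0.02,0,0,0,0],[1,0,0,0,0,0,0]]'
python3 - <<'E'
from h import *
np.set_printoptions(precision=1,suppress=True)
s=ctrl.snapshot("side");t=ctrl.snapshot("top")
cv2.imwrite("pics/v5.png",cv2.resize(np.hstack([s["frame"][80:290,230:450],t["frame"][60:270,300:440]]),None,fx=2.2,fy=2.2)[:,:,::-1])
for n,p in(("s",s),("t",t)):
    C=cloud(p)
    for k in("tare_top","door_ledge"):
        for r in ctrl.masks_of(p,k)[:2]:
            m=r["region"]&(p["z_map"]>0); print(n,k,r["score"],r["extent"],np.median(C[m],0), (C[m].min(0)+C[m].max(0))/2)
E
```

```text
clock: 8.9
position: [624.9, -71.4, 251.0]
ee_rot: [3.136, -0.187, 0.004]
contact_force: [-0.7, 0.9, 0.5]
finger_gap: 0.6
finger_force: 0.0
clock: 9.52
position: [486.8, 1.7, 249.1]
ee_rot: [3.135, -0.183, 0.002]
contact_force: [-0.1, 0.1, 0.2]
finger_gap: 0.2
finger_force: 0.0
s tare_top 0.82 [360.8, 251.8, 29.8, 23.3] [486.5  11.2  54.1] [488.6   8.2  50.3]
s door_ledge 0.57 [267.7, 122.1, 114.9, 63.8] [670.  -61.5 176.5] [1444.2 -789.8 -218.6]
t door_ledge 0.92 [323.7, 104.2, 96.9, 106.8] [716.1 -78.1 177. ] [685.7 -78.4 325.1]
```

View pics/v5.png

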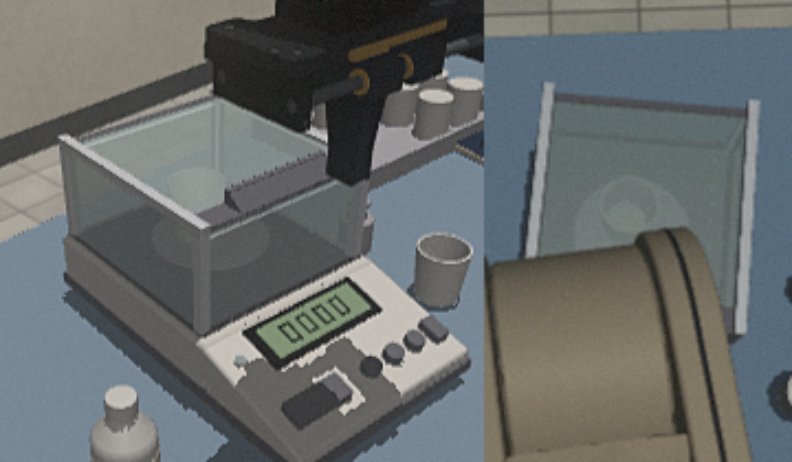

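Door shut: its front edge is flush with the frame in the side view and its rear is flush in the top view. Next, the tare key.

```bash
python3 -m crank '[[1,-0.005,0.009,-0.04,0,0,0],[1,0,0,-0.05,0,0,0],[1,0,0,-0.05,0,0,0],[1,0,0,-0.045,0,0,0],[1,0,0,-0.02,0,0,0]]'; python3 -m crank '[[1,0,0,-0.01,0,0,0],[1,0,0,-0.008,0,0,0],[1,0,0,0,0,0,0],[1,0,0,0,0,0,0],[1,0,0,0,0,0,0]]'
python3 - <<'E'
from h import *
s=ctrl.snapshot("side")
cv2.imwrite("pics/v6.png",cv2.resize(s["frame"][190:310,310:450],None,fx=4,fy=4)[:,:,::-1])
E
```

```text
clock: 10.45
position: [483.4, 7.5, 82.2]
ee_rot: [-3.136, 0.187, 0.005]
contact_force: [0.4, -1.1, 0.1]
finger_gap: 0.2
finger_force: 0.0
clock: 11.08
position: [484.6, 7.7, 70.3]
ee_rot: [3.136, -0.187, 0.002]
contact_force: [0.6, -0.7, 0.2]
finger_gap: 0.6
finger_force: 0.0
```

View pics/v6.png

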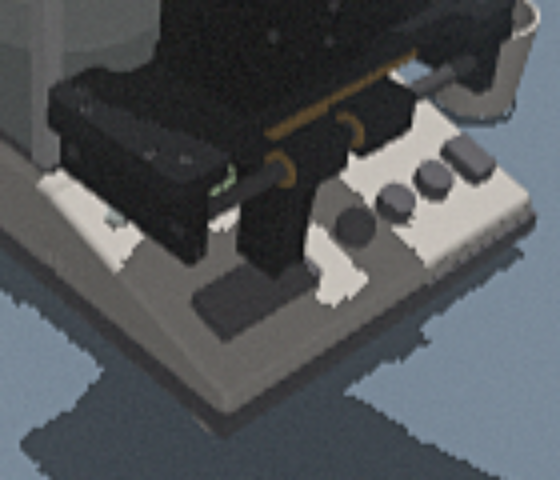

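```bash
python3 -m crank '[[1,-0.002,0,-0.007,0,0,0],[1,0,0,-0.004,0,0,0],[1,0,0,-0.003,0,0,0],[1,0,0,0,0,0,0],[1,0,0,0,0,0,0]]'; python3 -m crank '[[1,0,0,-0.0015,0,0,0],[1,0,0,-0.001,0,0,0],[1,0,0,-0.001,0,0,0],[1,0,0,0,0,0,0],[1,0,0,0,0,0,0]]'
```

```text
clock: 11.75
position: [482.7, 7.7, 58.6]
ee_rot: [3.136, -0.187, 0.0]
contact_force: [0.4, -0.1, 0.5]
finger_gap: 0.3
finger_force: 0.0
clock: 12.38
position: [482.7, 7.7, 55.8]
ee_rot: [3.136, -0.187, 0.0]
contact_force: [-0.5, -0.7, 1.3]
finger_gap: 0.5
finger_force: 0.3
```

Contact may be starting, so I'll go on in small steps.

```bash
python3 -m crank '[[1,0,0,-0.0015,0,0,0],[1,0,0,-0.001,0,0,0],[1,0,0,0,0,0,0],[1,0,0,0,0,0,0],[1,0,0,0,0,0,0]]'; python3 -m crank '[[1,0,0,-0.0015,0,0,0],[1,0,0,-0.001,0,0,0],[1,0,0,0,0,0,0],[1,0,0,0,0,0,0],[1,0,0,0,0,0,0]]'
```

```text
clock: 13.0
position: [482.7, 7.7, 53.9]
ee_rot: [3.136, -0.187, 0.0]
contact_force: [0.5, 0.1, 1.9]
finger_gap: 0.5
finger_force: 0.9
clock: 13.62
position: [482.7, 7.8, 51.9]
ee_rot: [3.136, -0.187, 0.0]
contact_force: [1.9, -0.7, 3.8]
finger_gap: 0.2
finger_force: 1.6
```

```bash
python3 -m crank '[[1,0,0,-0.001,0,0,0],[1,0,0,-0.001,0,0,0],[1,0,0,0,0,0,0],[1,0,0,0,0,0,0],[1,0,0,0,0,0,0]]'
```

```text
clock: 14.25
position: [482.9, 7.7, 50.5]
ee_rot: [3.136, -0.187, 0.001]
contact_force: [1.7, -0.7, 7.8]
finger_gap: 0.5
finger_force: 3.3
```

At 7.8 N the key is on its bottom stop. I'll release it, withdraw and check.

```bash
python3 -m crank '[[1,0,0,0.004,0,0,0],[1,0,0,0.01,0,0,0],[1,0,0,0.03,0,0,0],[1,0,0,0.05,0,0,0],[1,0,0,0.05,0,0,0]]'; python3 -m crank '[[1,0,0,0.05,0,0,0],[1,0,-0.03,0.05,0,0,0],[1,-0.02,-0.05,0,0,0,0],[1,-0.02,-0.05,0,0,0,0],[1,0,0,0,0,0,0]]'
python3 - <<'E'
from h import *
s=ctrl.snapshot("side")
cv2.imwrite("pics/v7.png",cv2.resize(s["frame"][90:320,230:470],None,fx=2.5,fy=2.5)[:,:,::-1])
E
```

```text
clock: 14.88
position: [481.8, 7.7, 166.3]
ee_rot: [3.136, -0.186, -0.003]
contact_force: [1.3, 0.4, -0.7]
finger_gap: 0.3
finger_force: 0.0
clock: 15.5
position: [449.0, -99.3, 245.2]
ee_rot: [3.135, -0.195, -0.002]
contact_force: [-0.2, 0.5, -0.8]
finger_gap: 0.5
finger_force: 0.0
```

View pics/v7.png

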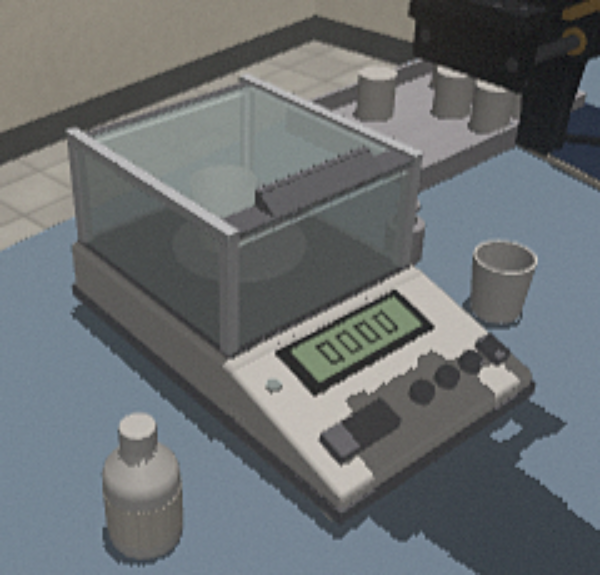

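The picture shows the door shut, with its front edge flush at (235–420, 155–235), and the tare key up at (360,430). The bottle and the spare cup are where they were.

```bash
python3 -c "
from station import ctrl
print(ctrl.close_job())"
```

```text
the job is handed in; nothing more can be done
None
```

I pushed the top door fully shut, pressed the tare key to its stop and released it, withdrew the arm and handed the job in at about 15.5 s; the hand-in returned no verdict.

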